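Close the tea tin

TASK

Put the tea things away: place the bamboo scoop inside the maroon tin, then take the tin's lid from the plate rack and close the tin with it, knob up. The lid fastens with hidden lugs: turn it clockwise on the mouth until you feel it drop in flush on the rim, then go on turning clockwise until it stops. Leave the tin standing, leave the plates and the other things where they are, and let go.

Things in the scene. Friction and masses are not known exactly. Their poses are not given: they have to be found in the camera images.
- tin_centre (a point): Open round maroon tin, 116 mm across and 120 mm high, 0.6 to 0.95 kg, standing loose on the shelf; this point is on its axis, half-way up (60 mm above its underside); z is up, its x and y axes are not marked on the tin. Inside it is 106 mm wide and its floor is 6 mm thick.
- tin_mouth (a point): Centre of the tin's mouth, level with the top of the rim (120 mm above the underside). The round hole is 74 mm across, in a 5 mm thick flange that reaches in from the wall; four notches, evenly spaced, are cut in the edge of that flange to let the lid's lugs through.
- tin_rim (a point): A point on the tin's axis 132 mm above its underside. A lid set on between notches has its disc's underside here, 12 mm too high, neck centred in the hole, and turns freely; over the notches it drops 12 mm by its own weight until its disc lies on the rim; then it turns clockwise (seen from above) about 40 degrees to a stop, anticlockwise hardly at all.
- lid_disc (a point): The tin's lid, 0.16 to 0.26 kg; centre of its disc, half-way through. The disc is 116 mm across, 8 mm thick, flat and plain for 14 mm in from its edge. z points to the knob's side; x and y do not show where the lugs are. At first it stands on edge in the rack, loose in its slot and leaning up to 10 degrees, knob level and facing along the rack away from the plates.
- lid_neck (a point): Centre of the end of the lid's neck, 24 mm below the disc's centre. The neck is 71 mm across and 20 mm long, its last 6 mm coned to 60 mm. Lying knob up, the lid stands on it, disc underside 20 mm above the shelf. Four lugs, evenly spaced, stand 6.5 mm out of the neck, 7 to 12 mm below the disc, hidden from above.
- lid_knob (a point): Centre of the lid's wooden bar knob, on the lid's axis 17 mm beyond the centre of the disc; the bar is 40 mm long along its x, 16 mm wide along its y and stands 26 mm high off the disc.
- scoop_handle (a point): Bamboo tea scoop, 85 mm long over all, lying flat; this point is in the handle, half-way up (5 mm above the shelf). x points along the scoop from the handle to the mouth of its pan; the handle is 12 mm wide, 10 mm high and reaches from 23 mm behind this point to 23 mm ahead; the pan, 26 mm wide and 15 mm high, ends 62 mm ahead of this point. 30 g.
- scoop_centre (a point): The same scoop's middle, 20 mm ahead of scoop_handle along its x.
- rack: Slotted wooden plate rack, fixed, 220 mm long (its y), 100 mm deep (its x), 30 mm high; origin at the centre of its underside. Slots 10 mm wide run along x. The lid stands in the slot 80 mm from the centre towards -y, its top edge about 117 mm above the shelf; the plates stand in slots 20 and 80 mm towards +y. The shelf between the rack, the tin and the robot is clear.
- plate_a_centre (a point): Porcelain plate on edge in the rack, 160 mm across, its top about 165 mm above the shelf; centre of the plate. Leave it alone.
- plate_b_centre (a point): The second plate, like the first, 60 mm farther from the lid. Leave it alone.
- jar_centre (a point): Honey jar, 56 mm across, 75 mm high; its centre. Leave it alone.
- cup_centre (a point): Cup on a saucer 136 mm across, 60 mm high; its axis, 30 mm up. Leave it alone.
- spoon_centre (a point): Steel teaspoon, 135 mm long, lying; near its middle. Leave it alone.
- remote_centre (a point): Remote control, 150 x 42 x 16 mm, lying; its centre. Leave it alone.
Mind the look-alikes: they are no part of the job. Leave any green or orange look-alike of the part that bears lid_disc alone.

How it is judged (in metres and radians):
On the way, in this order (a step that is already met when the one before it is completed fails the run):
1. the scoop is inside the open tin (horizontal distance between scoop_centre and tin_centre below 0.05 m and z of scoop_centre in the frame of tin_centre below 0.04 m and distance between lid_disc and tin_mouth above 0.06 m), for 0.2 s.
2. the lid has dropped home on the rim of the tin (horizontal distance between lid_disc and tin_mouth below 0.006 m and z of lid_disc in the frame of tin_mouth between 0 and 0.008 m), for 0.1 s.
At the end, for the whole second after the job is handed in: The tin stands upright on the shelf with the scoop inside it; the lid is on it, knob up, its disc down on the rim (within 4 mm, centred within 6 mm, level within 3 degrees) and turned clockwise to its locking stop (within 14 degrees; at the stop the lid's x axis lies along the tin's x or y axis) (all of step 2 and horizontal distance between scoop_centre and tin_centre below 0.055 m and z of scoop_centre in the frame of tin_centre between -0.06 and 0.045 m and angle between the z axis of lid_disc and the z axis of tin_mouth, either way round below 0.06 rad and (angle between the x axis of lid_disc and the x axis of tin_mouth, either way round below 0.25 rad or angle between the x axis of lid_disc and the x axis of tin_mouth, either way round above 1.32 rad) and angle between tin_centre's own z axis and vertical below 0.06 rad and height (world z) of tin_centre below 0.065 m and horizontal distance between lid_knob and lid_disc below 0.005 m and height (world z) of lid_knob above 0.13 m); the robot touches nothing.
It fails at once if a plate is pushed out of its place (more than 30 mm) (distance of any of plate_a_centre, plate_b_centre from where it was at the start of the episode above 0.03 m).
It fails at once if another bystander is moved by more than 30 mm (distance of any of jar_centre, cup_centre, spoon_centre, remote_centre from where it was at the start of the episode above 0.03 m).
It fails at once if the tin is tipped over (angle between tin_centre's own z axis and vertical above 0.6 rad).
It also fails if it takes over 67 s, if anything falls off the work surface, if the arm or the gripper's body presses on something with over 40 N, if the wrist force passes 120 N, or if a joint passes its speed limit or range.

ROBOT

A 6-joint arm with a two-finger parallel gripper is mounted at the origin on the work surface. World frame = base frame: x ahead of the robot, y to its left, z up, the work surface at z = 0. Lengths are in mm, angles in rad, forces in N, time in s.
With the tool pointing down it reaches from about 350 to 875 mm from the base axis. Payload 4.2 kg.
Tool frame: the origin (TCP) lies at the very end of the fingers, on their centre line; the grasp point (between the pads) lies 19 mm behind it (arm.pinch_z is the distance from the TCP to the grasp point, in mm); x points along the fingers, y is the direction in which the jaws open and shut, and the axes are right-handed (so a half turn about x gives the same grasp; the last joint's range is limited). The gripper opens to 85 mm and grips with 20 to 120 N. Pads are 22 mm wide; open, the fingers measure 114 mm over their backs; the gripper's body (76 mm by 85 mm) begins 54 mm behind the grasp point. The pads swing forward as they close: fully open they stand 13 mm farther back than shut.
Start: joints at [-0.977, 0.385, 0.008, 0, -1.194, -0.259], TCP at [205.377, -590.271, 231.312] pointing down, gripper open.
Joint ranges: [-3.14, 3.14], [-1.21, 2.06], [-1.07, 1.41], [-3.16, 2.05], [-2.99, -0.16], [-3.1, 3.1]. Speed limits (rad/s): [2.79, 2.79, 3.14, 3.14, 3.14, 3.14].

INTERFACE

Orientations are given as a unit quaternion [x, y, z, w].
In Python, from bench import arm gives the robot as it stands.
- The arm moves only by the tool drive_tool, never from a script. Its argument "motion" is a list of rows, each a list of 4 numbers: the shift along the tool's x, y, z in mm, then the turn about the tool's x in degrees. In form: [[dx, dy, dz, spin], ...]. A call has 1 to 10 rows; each row shifts and turns the commanded pose from where the row before left it, along the tool's axes as they then stand; what a row does not reach is not made up. A row lasts 1/12 s, in which the tool goes at most 41.7 mm and 7.16 degrees, less where a joint would pass 70% of its speed; a pose out of reach is approached as far as the arm can. A call with a gripper value outside its range is refused whole. "grip" is the finger opening in mm, from 0 to 85.4, set as the call begins (left out, the last holds). The fingers move at their own pace and stop on an object; the grip force is fixed at half the most. Time passes only in rows, so rows that do not move let the fingers close. It gives the time, the measured TCP pose, the force and the opening at its end, in the units of the state.
- arm.read_state(): the state, without advancing time (a new reading comes with each control period).
- arm.get_image(name): name is "scene" or "side" or "wrist"; returns the picture (420x560x3 uint8, red, green, blue); there is no depth.
- arm.calibration(name): a dict with "K" (3x3 intrinsics, pixels), "eye" and "attitude" of the camera in the world; the wrist camera has in their place "T_tool_cam" (4x4, takes a point from camera to tool coordinates, whose origin is the TCP and whose axes are the tool frame's). Camera axes: x right, y up, looking along -z (the intrinsics and any distortion apply to the point x, -y, -z); pixel columns grow to the right and rows downward; lengths in mm; the calibration is good to about 2 mm. A picture is of the moment at which its call begins: read the wrist's pose just before it. calibration takes no time and is no camera call.
- arm.job_done(): hands the job in, once; it reports no verdict.
The state is a dict: "clock": time; "joints": joint angles; "joint_vel": joint speeds; "joint_efforts": joint torques, N m; "position": TCP position; "ee_rot": TCP orientation; "contact_force": force on the tool from outside, world axes, zero at the start; "wrist_torque": the same for the moment, N m; "gripper_width": finger opening in mm.
Only numpy, scipy, OpenCV 4.12 (cv2) and the standard library are available. Lean on these libraries where they do the work, as an engineer would, in place of code of your own. Each camera call takes 0.05 s, during which the arm holds its last target. There are 200 camera calls.

## Working session

There is one attempt and no reset: what is moved stays moved. The work goes in short steps, Python scripts to look and compute and a tool call to move; the robot and the scene stay as the last step left them, time stands still between calls to the robot, and variables do not carry over. Pictures are saved under pics/ and viewed, about 8 in all and at most 12, crops included, and the job is handed in when it is done.

Besides the shell and the picture viewer there is one more tool, called after "Call:" as a command line: name --pt "numbers of a row" for each row, then --argument value for the rest. drive_tool: Moves the arm, as the interface text tells. Its arguments: {"type":"object","properties":{"motion":{"type":"array"},"grip":{"type":"number"}},"required":["motion"]}

```bash
ls; mkdir -p pics
python3 - <<'E'
from bench import arm
import cv2
s=arm.read_state()
print(s)
for n in ["scene","side"]:
    c=arm.calibration(n);print(n,c)
print(arm.calibration("wrist"))
a=arm.get_image("scene");b=arm.get_image("side")
cv2.imwrite("pics/scene.png",a[...,::-1]);cv2.imwrite("pics/side.png",b[...,::-1])
E
```

```text
pics
{'clock': 0.0, 'joints': array([-9.77421266e-01,  3.85548876e-01,  6.59480945e-03, -5.07476259e-04,
       -1.19397808e+00, -2.58616267e-01]), 'joint_vel': array([-0.00097611, -0.00023275,  0.00056684, -0.0009907 , -0.00156533,
        0.00125382]), 'joint_efforts': array([-3.59194919e-04, -3.92288983e+01,  1.88404459e+01,  4.18633595e+00,
       -4.64828394e-03,  1.51984852e-05]), 'position': array([ 205.17077816, -589.73576094,  230.21281597]), 'ee_rot': array([-0.11698135,  0.69739557,  0.11849445,  0.69707521]), 'contact_force': array([-0.43468376, -0.79812283, -0.1932634 ]), 'wrist_torque': array([-0.00643766,  0.0033801 ,  0.02037534]), 'gripper_width': 85.11335608847105}
scene {'K': array([[403.16669151,   0.        , 282.59240419],
       [  0.        , 403.16669151, 205.81346491],
       [  0.        ,   0.        ,   1.        ]]), 'eye': array([1152.58349428, -418.20110818,  821.27281598]), 'attitude': array([0.35707207, 0.19260108, 0.42065695, 0.81145061])}
side {'K': array([[387.0713827 ,   0.        , 285.51333683],
       [  0.        , 387.0713827 , 210.10635566],
       [  0.        ,   0.        ,   1.        ]]), 'eye': array([-156.24938918,  605.99518644,  777.14776089]), 'attitude': array([-0.17730934,  0.40831872,  0.82169293, -0.35589037])}
{'K': array([[348.49148172,   0.        , 279.10161744],
       [  0.        , 348.49148172, 206.98955886],
       [  0.        ,   0.        ,   1.        ]]), 'T_tool_cam': array([[ 6.58111930e-04,  3.26096212e-01, -9.45336357e-01,
        -1.42461724e+02],
       [ 9.99999600e-01,  3.58773358e-04,  8.19926467e-04,
        -1.26006695e+00],
       [ 6.06536414e-04, -9.45336518e-01, -3.26095845e-01,
        -8.28743095e+01],
       [ 0.00000000e+00,  0.00000000e+00,  0.00000000e+00,
         1.00000000e+00]])}
```

View pics/scene.png

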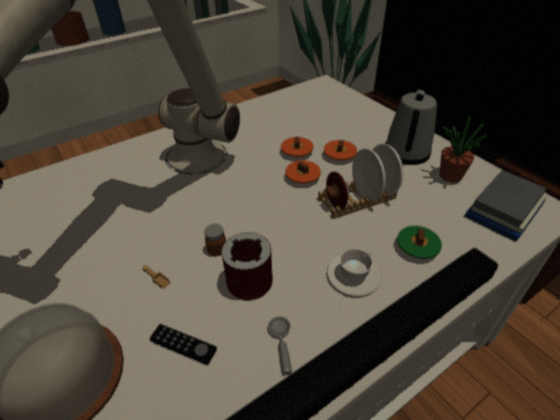

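View pics/side.png

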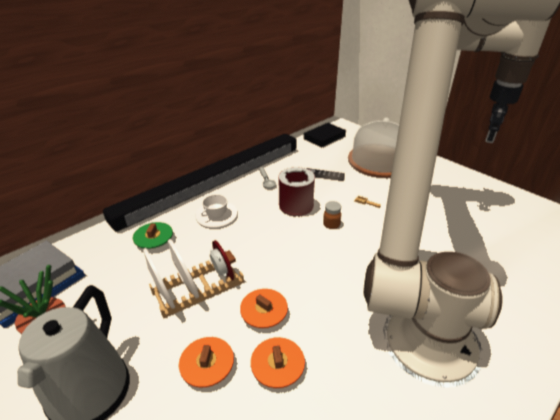

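Scene: scoop around (157,276), tin (247,262), jar (215,240), lid in the rack (337,190), with the plates to its right. Side: scoop (368,202), tin (296,190), lid (224,260). I'll enlarge these for measurement.

```bash
cat > h.py <<'E'
import numpy as np, cv2
from scipy.spatial.transform import Rotation as R
from scipy.optimize import least_squares
from bench import arm
def cam(n,s=None):
    c=arm.calibration(n)
    if n!="wrist": return c["K"],np.array(c["eye"]),R.from_quat(c["attitude"]).as_matrix()
    T=c["T_tool_cam"]; s=s or arm.read_state(); Q=R.from_quat(s["ee_rot"]).as_matrix()
    return c["K"],s["position"]+Q@T[:3,3],Q@T[:3,:3]
def ray(C,u,v):
    K,e,A=C; d=A@np.array([(u-K[0,2])/K[0,0],-(v-K[1,2])/K[1,1],-1.]); return e,d/np.linalg.norm(d)
def onz(C,u,v,z):
    e,d=ray(C,u,v); return e+d*(z-e[2])/d[2]
def proj(C,P):
    K,e,A=C; p=(np.atleast_2d(P)-e)@A; return np.c_[K[0,2]+K[0,0]*p[:,0]/-p[:,2],K[1,2]-K[1,1]*p[:,1]/-p[:,2]]
def tri(rs):
    M=0;b=0
    for e,d in rs: Q=np.eye(3)-np.outer(d,d);M=M+Q;b=b+Q@e
    return np.linalg.solve(M,b)
def crop(im,x,y,w,h,k): 
    return cv2.resize(im[y:y+h,x:x+w],None,fx=k,fy=k,interpolation=cv2.INTER_CUBIC)
E
python3 - <<'E'
from h import *
S=cv2.imread("pics/scene.png");D=cv2.imread("pics/side.png")
g=lambda i:np.clip(255*(i/255.)**0.6,0,255).astype(np.uint8)
S,D=g(S),g(D)
o=np.zeros((600,800,3),np.uint8)
o[:300,:400]=crop(S,135,225,160,120,2.5)[:300]   # x2.5
o[:300,400:]=crop(S,300,130,160,120,2.5)
o[300:,:400]=crop(D,260,150,160,120,2.5)
o[300:,400:]=crop(D,140,210,160,120,2.5)
cv2.imwrite("pics/c1.png",o)
cs,cd=cam("scene"),cam("side")
for n,(u,v) in dict(sh=(146,268),sp=(166,283),jar=(215,250)).items(): print(n,onz(cs,u,v,5))
for n,(u,v) in dict(sh=(357,199),sp=(379,205)).items(): print(n,onz(cd,u,v,5))
print("tin",onz(cs,247,250,120),onz(cd,296,178,120))
E
```

```text
sh [ 397.35118872 -335.39196941    5.        ]
sp [ 472.73599911 -311.91173352    5.        ]
jar [ 446.14537436 -160.18927659    5.        ]
sh [ 466.26387867 -313.01816544    5.        ]
sp [ 393.79808563 -339.44471476    5.        ]
tin [ 588.83858826 -136.03228877  120.        ] [ 577.21612637 -126.08569049  120.        ]
```

View pics/c1.png

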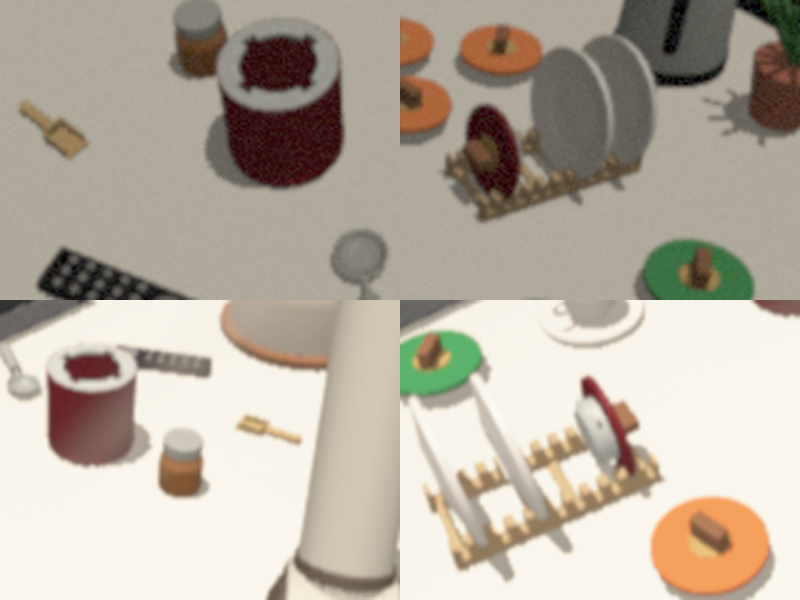

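Run:
```python
from h import *
np.set_printoptions(precision=1,suppress=True)
cs,cd=cam("scene"),cam("side")
P=lambda x,y,ox,oy,bx,by:((x-bx)/2.5+ox,(y-by)/2.5+oy)
A=lambda x,y:P(x,y,135,225,0,0);B=lambda x,y:P(x,y,300,130,400,0);C=lambda x,y:P(x,y,260,150,0,300);D=lambda x,y:P(x,y,140,210,400,300)
def T(n,a,b):
    p=tri([ray(cs,*a),ray(cd,*b)]);print(n,p,"res",proj(cs,p)[0]-a,proj(cd,p)[0]-b);return p
h=T("handle_end",A(22,105),C(300,438));e=T("pan_end",A(78,147),C(240,423))
T("tin mouth",A(279.5,64),C(92,369))
T("tin base front",A(285,150),C(92,430))
T("lid",B(493,150),D(608,425))
T("lid top",B(486,105),D(587,378))
T("knob",B(483,152),D(626,415))
T("plate_a top",B(563,47),D(474,376))
a=T("rack nearplus",B(485,215),D(660,478)) 
print("rackcorner scene z0",onz(cs,*B(485,218),0),onz(cs,*B(640,170),0),onz(cs,*B(448,165),20))
print("rackcorner side z0",onz(cd,*D(462,567),0),onz(cd,*D(660,480),0))
for n,u in dict(o1=B(501,50),o2=B(410,97),o3=B(400,42),g=B(698,275)).items(): print(n,onz(cs,*u,24))
print("orange side",onz(cd,*D(710,540),24))
s=arm.read_state();print(R.from_quat(s["ee_rot"]).as_matrix())
```

```text
handle_end [ 390.6 -339.4    5.5] res [-0.3 -0.1] [-0.2  0.1]
pan_end [ 471.2 -312.7    1.2] res [-0.4 -0.1] [-0.3  0.1]
tin mouth [ 584.5 -135.6  113.8] res [-0.4 -0.1] [-0.3  0.1]
tin base front [ 596.5 -147.6    5. ] res [-1.1 -0.2] [-0.8  0.1]
lid [491.4 226.   58.1] res [-0.4  0. ] [-0.4 -0. ]
lid top [490.5 227.5 125. ] res [ 4.5 -0.5] [5.1 0.2]
knob [489.2 207.8  62.2] res [-1.5  0.1] [-1.7 -0. ]
plate_a top [506.9 329.1 175.9] res [ 6.3 -1.6] [7.9 1.1]
rack nearplus [484.8 198.7 -37.9] res [-7.8  0.1] [-8.5 -0.1]
rackcorner scene z0 [531.1 187.1  -0. ] [576.7 398.    0. ] [448.8 196.3  20. ]
rackcorner side z0 [480. 414.   0.] [436.8 203.    0. ]
o1 [304.2 406.1  24. ]
o2 [316.6 238.4  24. ]
o3 [206.2 304.4  24. ]
g [749.5 297.4  24. ]
orange side [324.1 228.2  24. ]
[[-0.  -0.3  0.9]
 [ 0.   0.9  0.3]
 [-1.   0.  -0. ]]
```

Layout: scoop along (0.95, 0.32), handle point about (412, -332); tin about (583, -132); lid about (490, 224); rack y along (0.21, 0.98). The scoop already lies along the tool's z. I'll move over it.

Call:
drive_tool --pt "8 17.5 26 0" --pt "8 17.5 26 0" --pt "8 17.5 26 0" --pt "8 17.5 26 0" --pt "8 17.5 26 0" --pt "8 17.5 26 0" --pt "8 17.5 26 0" --pt "8 17.5 26 0" --pt "8 17.5 26 0" --pt "0 0 0 0" --grip 50

```text
clock: 0.93
position: [375.9, -360.8, 157.5]
ee_rot: [-0.118, 0.698, 0.12, 0.696]
contact_force: [-0.2, -0.4, -0.9]
gripper_width: 50.1
```

```bash
cat >> h.py <<'E'
def to(x,y,z,s=None):
    s=s or arm.read_state();Q=R.from_quat(s["ee_rot"]).as_matrix()
    return Q.T@(np.array([x,y,z])-s["position"])
def yaw(s=None):
    s=s or arm.read_state();y=R.from_quat(s["ee_rot"]).as_matrix()[:,1];return np.degrees(np.arctan2(y[1],y[0]))
def shot(n,f):
    s=arm.read_state();im=arm.get_image(n)[...,::-1];cv2.imwrite(f,im);return s,im
E
python3 - <<'E'
from h import *
np.set_printoptions(precision=1,suppress=True)
s,im=shot("wrist","pics/w1.png")
print(s["clock"],s["position"],yaw(s),to(412.5,-332,100,s))
c=cam("wrist",s);print(proj(c,[[412.5,-332,5],[390.6,-339.4,5],[471,-312,5]]))
E
```

```text
0.9333 [ 375.9 -360.8  157.5] 109.43875981599788 [57.5 14.8 44.2]
[[296.6 233.1]
 [297.3 209.4]
 [295.  291.5]]
```

View pics/w1.png

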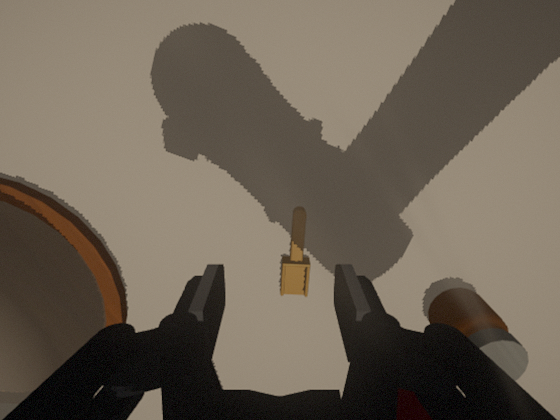

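The scoop's handle end is at (300,208) and its pan mouth at (294,298), close to the prediction.

Run:
```python
from h import *
np.set_printoptions(precision=1,suppress=True)
s=arm.read_state();c=cam("wrist",s)
e=onz(c,300,207.5,5);p=onz(c,294.5,297,3);d=(p-e)[:2];L=np.hypot(*d);d/=L
print(e,p,L,np.degrees(np.arctan2(d[1],d[0])))
g=e[:2]+d*14;print(g,to(*g,3,s))
```

```text
[ 387.8 -339.4    5. ] [ 478.2 -311.3    3. ] 94.64343261690651 17.258226101025105
[ 401.2 -335.3] [155.3  16.7  33.6]
```

Call:
drive_tool --pt "20 5.2 12 1.5" --pt "30 5.2 12 0" --pt "30 5.2 12.4 0" --pt "30 0 0 0" --pt "25 0 0 0" --pt "12 0 0 0" --pt "7 0 0 0" --pt "0 0 0 0"

```text
clock: 1.65
position: [403.2, -338.7, 3.9]
ee_rot: [-0.108, 0.7, 0.109, 0.698]
contact_force: [-0.2, 1.2, -0.0]
gripper_width: 49.7
```

Call:
drive_tool --pt "0 0 0 0" --pt "0 0 0 0" --pt "0 0 0 0" --pt "0 0 0 0" --pt "0 0 0 0" --pt "0 0 0 0" --grip 0

```text
clock: 2.15
position: [405.0, -339.0, 6.7]
ee_rot: [-0.109, 0.698, 0.108, 0.699]
contact_force: [-1.4, -0.5, 6.2]
gripper_width: 9.2
```

Call:
drive_tool --pt "-3 0 0 0" --pt "-15 0 0 0" --pt "-30 0 0 0" --pt "-40 0 0 0" --pt "-40 0 0 0" --pt "-32 0 0 0" --pt "0 0 0 0"

```text
clock: 2.73
position: [408.1, -340.6, 173.1]
ee_rot: [-0.113, 0.694, 0.106, 0.703]
contact_force: [1.3, -0.1, 0.3]
gripper_width: 9.0
```

Run:
```python
from h import *
np.set_printoptions(precision=1,suppress=True)
s,im=shot("wrist","pics/w2.png");cv2.imwrite("pics/w2.png",im)
print(s["position"],yaw(s),s["gripper_width"])
```

```text
[ 408.1 -340.6  173.1] 107.77067649192281 9.022219149958442
```

View pics/w2.png

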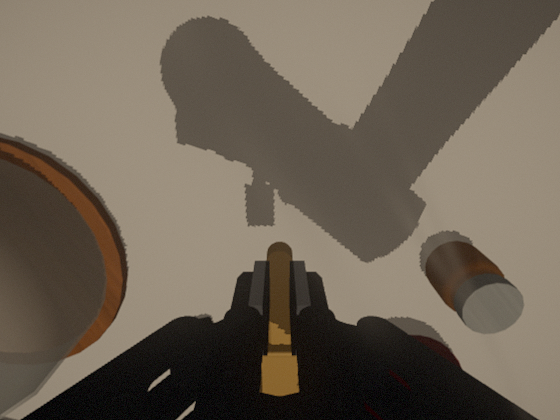

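The scoop is held by the handle, level and straight. Next I need a close view of the tin from just past it.

Call:
drive_tool --pt "-5 14.3 29.2 0" --pt "-5 14.3 29.2 0" --pt "-5 14.3 29.2 0" --pt "-5 14.3 29.2 0" --pt "-5 14.3 29.2 0" --pt "-5 14.3 29.2 0" --pt "-5 14.3 29.2 0" --pt "-5 14.3 29.2 0" --pt "0 14.3 29.2 0" --pt "0 14.3 29.2 0"

```text
clock: 3.62
position: [639.4, -112.0, 203.9]
ee_rot: [-0.108, 0.699, 0.109, 0.698]
contact_force: [0.4, 0.3, -0.4]
gripper_width: 9.3
```

Call:
drive_tool --pt "0 0 0 0" --pt "0 0 0 0" --pt "0 0 0 0"

```text
clock: 3.87
position: [638.1, -113.4, 203.6]
ee_rot: [-0.108, 0.7, 0.109, 0.698]
contact_force: [-0.7, 0.0, -0.1]
gripper_width: 8.8
```

Run:
```python
from h import *
np.set_printoptions(precision=1,suppress=True)
s,im=shot("wrist","pics/w3.png")
print(s["clock"],s["position"],s["ee_rot"],yaw(s),s["gripper_width"])
c=cam("wrist",s)
a=np.linspace(0,2*np.pi,200)
def ring(cx,cy,z,r): return np.c_[cx+r*np.cos(a),cy+r*np.sin(a),0*a+z]
o=im.copy()
for r in (58,37): 
    cv2.polylines(o,[proj(c,ring(584,-133,120,r)).astype(int)],True,(0,255,0),1)
cv2.imwrite("pics/w3o.png",o)
```

```text
3.8667 [ 638.1 -113.4  203.6] [-0.1  0.7  0.1  0.7] 107.68942264271217 8.841037900425338
```

View pics/w3o.png

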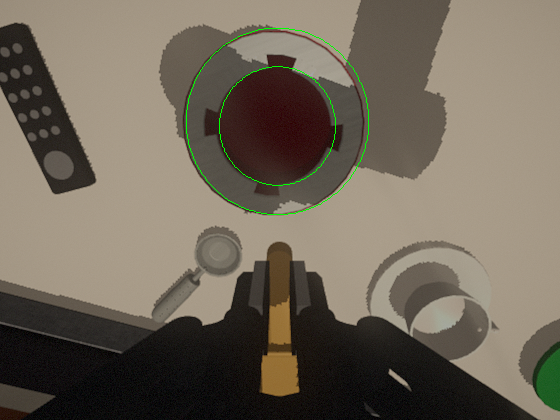

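The mouth is nearly on the overlay. The notches are at (281,60), (338,137), (267,189) and (210,122). I'll fit the centre by colour, along with the scoop's offset in the gripper.

```bash
cat >> h.py <<'E'
def mouth(im,c,x0,y0,z=120,r=37):
    # fit circle of hole (world plane z) from maroon hole contour, robust
    p=proj(c,[[x0,y0,z]])[0]
    b,g,rr=[im[...,i].astype(int) for i in range(3)]
    m=((rr-g>12)&(rr-b>12)&(g<60)).astype(np.uint8)
    m=cv2.morphologyEx(m,cv2.MORPH_OPEN,np.ones((3,3)))
    n,l,st,cc=cv2.connectedComponentsWithStats(m)
    k=l[int(p[1]),int(p[0])]
    ct=max(cv2.findContours((l==k).astype(np.uint8),cv2.RETR_EXTERNAL,cv2.CHAIN_APPROX_NONE)[0],key=len)[:,0]
    W=np.array([onz(c,u,v,z)[:2] for u,v in ct])
    f=lambda q:np.hypot(W[:,0]-q[0],W[:,1]-q[1])-q[2]
    q=least_squares(f,[x0,y0,r],loss="soft_l1",f_scale=1).x
    res=f(q);o=W[res>3.5]-q[:2]
    ph=np.degrees(np.angle(np.mean(np.exp(4j*np.arctan2(o[:,1],o[:,0])))))/4
    return q,ph,len(ct)
E
python3 - <<'E'
from h import *
np.set_printoptions(precision=1,suppress=True)
s=arm.read_state();c=cam("wrist",s);im=cv2.imread("pics/w3.png")
print(mouth(im,c,584,-133))
Q=R.from_quat(s["ee_rot"]).as_matrix()
for uv in((280,243),(280,394)): print(Q.T@(onz(c,*uv,208)-s["position"]))
E
```

```text
(array([ 584.7, -136.2,   37. ]), np.float64(11.38439943582999), 430)
[ -3.8  -1.  -18.4]
[-4.  -0.9 67. ]
```

Call:
drive_tool --pt "5 -1.5 -30 0" --pt "15 -1.5 -31 0" --pt "20 -1.5 -31.8 0" --pt "20 0 0 0" --pt "10 0 0 0" --pt "5 0 0 0" --pt "0 0 0 0" --pt "0 0 0 0"

```text
clock: 4.58
position: [553.3, -146.1, 130.9]
ee_rot: [-0.109, 0.698, 0.109, 0.699]
contact_force: [0.1, -0.3, 0.4]
gripper_width: 9.0
```

Call:
drive_tool --pt "0 0 0 0" --pt "0 0 0 0" --pt "0 0 0 0" --pt "0 0 0 0" --pt "0 0 0 0" --pt "0 0 0 0" --pt "0 0 0 0" --pt "0 0 0 0" --grip 35

```text
clock: 5.25
position: [552.1, -146.0, 130.4]
ee_rot: [-0.109, 0.699, 0.109, 0.699]
contact_force: [-0.1, 0.6, 0.3]
gripper_width: 34.7
```

Run:
```python
from h import *
s,im=shot("wrist","pics/w4.png");print(s["clock"],s["position"])
s2,b=shot("scene","pics/s4.png")
o=np.zeros((420,800,3),np.uint8);o[:,:560]=im;o[:240,560:]=crop(b,207,205,80,80,3);o=np.clip(255*(o/255.)**.6,0,255).astype(np.uint8);cv2.imwrite("pics/c4.png",o)
```

```text
5.25 [ 552.07835711 -145.98605148  130.35021447]
```

View pics/c4.png

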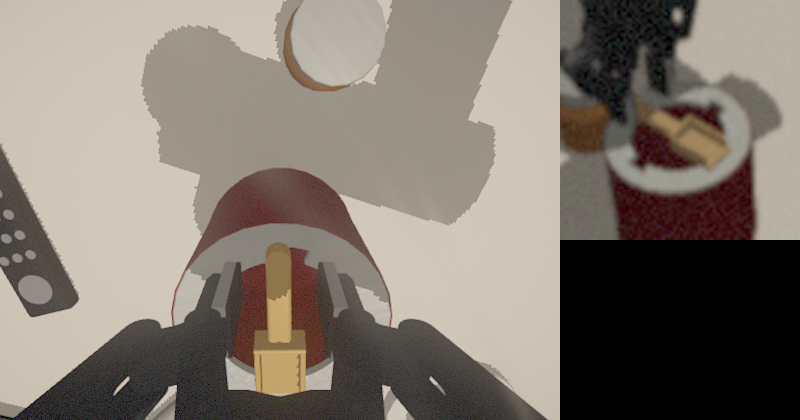

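The scoop bridges the mouth, with its pan end resting on the far rim at about (280,388). I'll re-grip it, lift a little, shift it back 14 mm and release.

Call:
drive_tool --pt "3 0 0 0" --pt "3 0 0 0" --pt "0 0 0 0"

```text
clock: 5.6
position: [551.5, -145.9, 123.4]
ee_rot: [-0.108, 0.699, 0.109, 0.698]
contact_force: [0.2, 0.3, 0.2]
gripper_width: 34.6
```

Call:
drive_tool --pt "0 0 0 0" --pt "0 0 0 0" --pt "0 0 0 0" --pt "0 0 0 0" --pt "0 0 0 0" --pt "0 0 0 0" --pt "-4 0 0 0" --pt "0 0 -7 0" --pt "0 0 -7 0" --pt "0 0 0 0" --grip 0

```text
clock: 6.43
position: [536.9, -150.5, 128.2]
ee_rot: [-0.108, 0.699, 0.109, 0.698]
contact_force: [0.1, -0.2, 0.3]
gripper_width: 9.3
```

Call:
drive_tool --pt "0 0 0 0" --pt "0 0 0 0" --pt "0 0 0 0" --pt "0 0 0 0" --pt "0 0 0 0" --pt "0 0 0 0" --pt "0 0 0 0" --grip 35

```text
clock: 7.02
position: [538.8, -150.2, 128.3]
ee_rot: [-0.109, 0.699, 0.109, 0.699]
contact_force: [1.0, -0.4, 0.1]
gripper_width: 35.2
```

Run:
```python
from h import *
s,im=shot("wrist","pics/w5.png");print(s["clock"],s["position"])
s2,b=shot("scene","pics/s5.png")
o=np.zeros((420,800,3),np.uint8);o[:,:560]=im;o[:240,560:]=crop(b,207,205,80,80,3);o=np.clip(255*(o/255.)**.6,0,255).astype(np.uint8);cv2.imwrite("pics/c5.png",o)
```

```text
7.0167 [ 538.81100631 -150.21772614  128.270312  ]
```

View pics/c5.png

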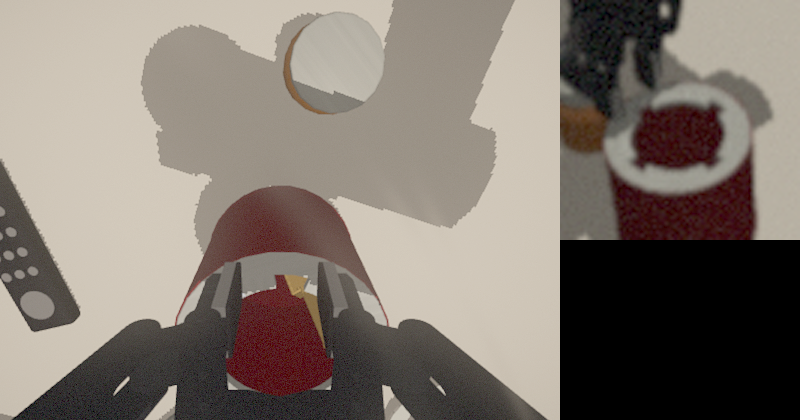

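The scoop has dropped into the tin; nothing shows above the rim in the scene view. Next is the lid: up, spin clockwise 30°, across to the rack.

Call:
drive_tool --pt "-18 0 0 0" --pt "-20 0 0 6" --pt "-20 0 0 6" --pt "-20 0 0 6" --pt "-14 0 0 6" --pt "0 0 0 6" --pt "0 0 0 0" --grip 45

```text
clock: 7.7
position: [539.2, -150.2, 221.5]
ee_rot: [0.077, 0.702, -0.076, 0.704]
contact_force: [0.1, -0.0, -0.8]
gripper_width: 45.0
```

Call:
drive_tool --pt "0 35.6 -8.7 0" --pt "0 35.6 -8.7 0" --pt "0 35.6 -8.7 0" --pt "0 35.6 -8.7 0" --pt "0 35.6 -8.7 0" --pt "0 35.6 -8.7 0" --pt "0 35.6 -8.7 0" --pt "0 35.6 -8.7 0" --pt "0 35.6 -8.7 0" --pt "0 35.6 -8.7 0"

```text
clock: 8.53
position: [528.9, 217.7, 219.6]
ee_rot: [0.074, 0.704, -0.075, 0.703]
contact_force: [0.9, -0.1, -0.2]
gripper_width: 45.0
```

Call:
drive_tool --pt "0 0 0 0" --pt "0 0 0 0" --pt "0 0 0 0"

```text
clock: 8.78
position: [529.1, 215.9, 219.5]
ee_rot: [0.075, 0.704, -0.076, 0.703]
contact_force: [-0.0, -0.4, -0.4]
gripper_width: 44.9
```

Run:
```python
from h import *
np.set_printoptions(precision=1,suppress=True)
s,im=shot("wrist","pics/w6.png");print(s["clock"],s["position"],yaw(s),s["joints"],to(490,225,103,s))
cv2.imwrite("pics/w6g.png",np.clip(255*(im/255.)**.7,0,255).astype(np.uint8))
```

```text
8.7833 [529.1 215.9 219.5] 77.79725847687678 [ 0.7  0.3 -0.1 -0.  -1.1 -2.5] [116.5   0.8 -40. ]
```

View pics/w6g.png

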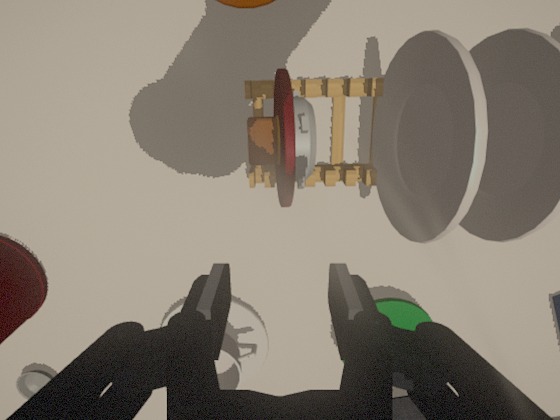

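The lid's top edge is the bright strip around (290,138), with the knob on the left (toward -y) and the neck on the right, so it leans slightly toward the plates. Plate A's near face is around column 375 and clear.

Run:
```python
from h import *
np.set_printoptions(precision=1,suppress=True)
s=arm.read_state();c=cam("wrist",s);im=cv2.imread("pics/w6.png")
print(im[138,268:322,::-1].tolist()[::2])
Q=R.from_quat(s["ee_rot"]).as_matrix()
for uv in [(285,138),(290,138),(295,138),(284,69),(288,207)]:
    p=onz(c,*uv,116);print(uv,p,Q.T@(p-s["position"]))
```

```text
[[104, 63, 35], [105, 67, 37], [105, 66, 36], [59, 41, 27], [59, 41, 29], [74, 56, 27], [58, 37, 22], [45, 29, 20], [59, 31, 27], [96, 34, 33], [98, 34, 35], [96, 34, 33], [94, 38, 33], [80, 31, 26], [151, 146, 133], [149, 142, 127], [150, 143, 129], [150, 143, 130], [149, 143, 129], [149, 142, 129], [149, 142, 129], [127, 121, 108], [117, 111, 100], [119, 113, 101], [135, 124, 109], [157, 144, 127], [155, 143, 125]]
(285, 138) [482.6 229.  116. ] [103.8   3.5 -48.4]
(290, 138) [483.4 232.4 116. ] [103.8   7.  -48.4]
(295, 138) [484.1 235.8 116. ] [103.8  10.5 -48.4]
(284, 69) [438.5 237.7 116. ] [103.8   2.7 -93.4]
(288, 207) [533.  220.6 116. ] [103.7   6.    2.6]
```

Call:
drive_tool --pt "0 3 -18 -1.5" --pt "10 3.5 -18.5 0" --pt "25 0 0 0" --pt "28 0 0 0" --pt "25 0 0 0" --pt "15 0 0 0" --pt "11 0 0 0" --pt "0 0 0 0" --pt "0 0 0 0"

```text
clock: 9.58
position: [495.3, 228.5, 106.2]
ee_rot: [0.067, 0.704, -0.067, 0.704]
contact_force: [-0.2, -0.0, 1.0]
gripper_width: 45.0
```

Call:
drive_tool --pt "0 0 0 0" --pt "0 0 0 0" --pt "0 0 0 0" --pt "0 0 0 0" --pt "0 0 0 0" --pt "0 0 0 0" --pt "0 0 0 0" --grip 0

```text
clock: 10.17
position: [495.7, 229.9, 107.2]
ee_rot: [0.067, 0.704, -0.066, 0.704]
contact_force: [0.5, -0.6, 4.8]
gripper_width: 5.6
```

The lid is gripped. I'll lift it clear of the rack and carry it back to open shelf.

Call:
drive_tool --pt "-5 0 0 0" --pt "-15 0 0 0" --pt "-25 0 0 0" --pt "-25 0 0 0" --pt "-10 0 0 0" --pt "0 -10 2 0" --pt "0 -30 4 0" --pt "0 -30 4 0" --pt "0 -30 4 0" --pt "0 -30 4 0"

```text
clock: 11.0
position: [486.6, 96.8, 184.1]
ee_rot: [0.066, 0.705, -0.067, 0.703]
contact_force: [1.4, -0.8, -3.2]
gripper_width: 5.8
```

Call:
drive_tool --pt "0 -30 2 0" --pt "0 -30 0 0" --pt "10 -20 0 0" --pt "25 0 0 0" --pt "20 0 0 0" --pt "12 0 0 0" --pt "6 0 0 0" --pt "3 0 0 0" --pt "0 0 0 0" --pt "0 0 0 0"

```text
clock: 11.83
position: [475.7, 19.9, 110.5]
ee_rot: [0.067, 0.704, -0.066, 0.704]
contact_force: [-0.2, -0.3, -1.4]
gripper_width: 5.9
```

Run:
```python
from h import *
np.set_printoptions(precision=1,suppress=True)
s,im=shot("scene","pics/s7.png");print(s["clock"],s["position"],yaw(s),s["contact_force"],s["gripper_width"])
print("cup",onz(cam("scene"),354,278,0))
s2,b=shot("side","pics/d7.png")
o=np.zeros((600,800,3),np.uint8)
o[:300,:800]=crop(im,190,120,320,120,2.5);o[300:]=crop(b,140,150,320,120,2.5)
cv2.imwrite("pics/c7.png",np.clip(255*(o/255.)**.7,0,255).astype(np.uint8))
```

```text
11.8333 [475.7  19.9 110.5] 79.19736684623169 [-0.2 -0.3 -1.4] 5.86135259785402
cup [730.5  84.    0. ]
```

View pics/c7.png

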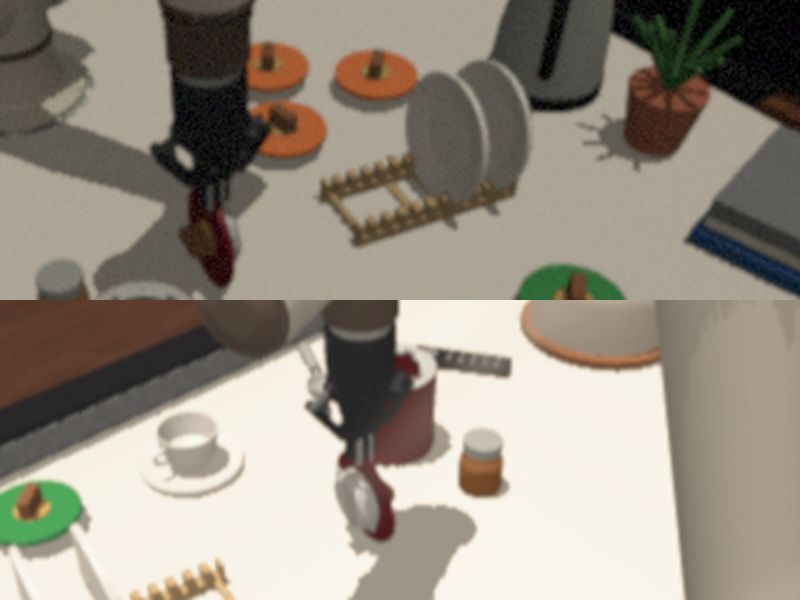

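The lid hangs upright in the grip, knob toward the robot's right; the rack and plates are undisturbed (10 pictures used). I'll set its edge down on the shelf.

Call:
drive_tool --pt "2 0 0 0" --pt "2 0 0 0" --pt "1 0 0 0" --pt "0 0 0 0" --pt "0 0 0 0"

```text
clock: 12.35
position: [477.0, 20.2, 107.0]
ee_rot: [0.067, 0.703, -0.066, 0.705]
contact_force: [-0.8, 0.9, 5.8]
gripper_width: 6.0
```

Call:
drive_tool --pt "0 2 0 0" --pt "1 4 0 0" --pt "1 6 0 0" --pt "1 6 0 0" --pt "1 6 0 0" --pt "0 6 0 0" --pt "0 7 0 0" --pt "0 7 0 0" --pt "0 7 0 0" --pt "0 7 0 0" --grip 50

```text
clock: 13.18
position: [486.5, 77.5, 101.3]
ee_rot: [0.067, 0.704, -0.067, 0.704]
contact_force: [-0.1, 0.2, -0.1]
gripper_width: 50.1
```

Call:
drive_tool --pt "0 7 0 0" --pt "0 7 0 0" --pt "0 0 0 0" --pt "-20 -10 0 0" --pt "-30 -30 10 0" --pt "-30 -30 20 0" --pt "-20 -30 30 0" --pt "0 0 20 0" --pt "0 0 0 0" --pt "0 0 0 0"

```text
clock: 14.02
position: [544.4, -14.4, 193.9]
ee_rot: [0.067, 0.704, -0.067, 0.704]
contact_force: [-0.0, 0.2, -0.3]
gripper_width: 49.9
```

Run:
```python
from h import *
np.set_printoptions(precision=1,suppress=True)
s,im=shot("wrist","pics/w8.png");print(s["clock"],s["position"],yaw(s),s["contact_force"])
s2,b=shot("scene","pics/s8.png")
o=np.zeros((420,800,3),np.uint8);o[:,:560]=im;o[:240,560:]=crop(b,250,150,80,80,3)
cv2.imwrite("pics/c8.png",np.clip(255*(o/255.)**.7,0,255).astype(np.uint8))
```

```text
14.0167 [544.4 -14.4 193.9] 79.06239408405678 [-0.   0.2 -0.3]
```

View pics/c8.png

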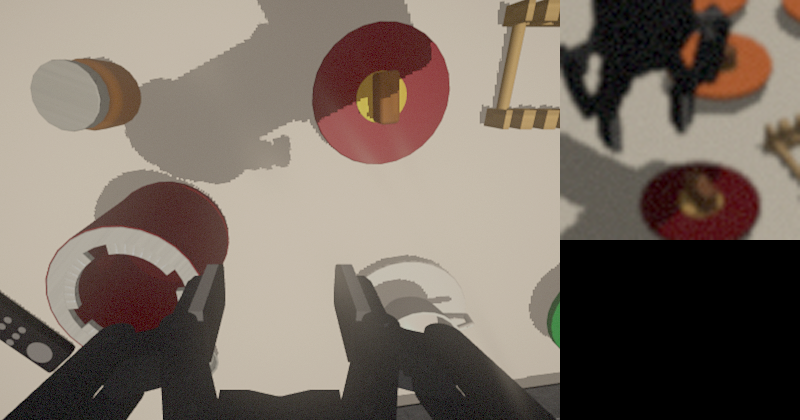

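The lid lies flat, knob up: disc at about (381,92), knob bar (386,97) along the tool's z. The tin is still upright. I'll fit the disc circle and knob direction numerically.

```bash
cat >> h.py <<'E'
def disc(im,c,uv,z,r=58):
    b,g,rr=[im[...,i].astype(int) for i in range(3)]
    m=((rr>1.5*g+6)).astype(np.uint8)
    m=cv2.morphologyEx(m,cv2.MORPH_OPEN,np.ones((5,5)))
    l=cv2.connectedComponents(m)[1];k=l[uv[1],uv[0]]
    ct=max(cv2.findContours((l==k).astype(np.uint8),cv2.RETR_EXTERNAL,cv2.CHAIN_APPROX_NONE)[0],key=len)[:,0]
    W=np.array([onz(c,u,v,z)[:2] for u,v in ct])
    f=lambda q:np.hypot(W[:,0]-q[0],W[:,1]-q[1])-q[2]
    q=least_squares(f,[*W.mean(0),r],loss="soft_l1",f_scale=1).x
    return q,len(ct),np.percentile(abs(f(q)),80)
E
python3 - <<'E'
from h import *
np.set_printoptions(precision=1,suppress=True)
s=arm.read_state();c=cam("wrist",s);im=cv2.imread("pics/w8.png")
q=disc(im,c,(340,90),24);print(q)
a=onz(c,386.5,71,54)[:2];b=onz(c,384.5,123,54)[:2];print(a,b,(a+b)/2,np.hypot(*(a-b)))
d=b-a;print("bar angle",np.degrees(np.arctan2(d[1],d[0])),"tool z ang",yaw(s)-90)
print(to(*q[0][:2],37,s),s["joints"])
E
```

```text
(array([486. ,  84.4,  57.4]), 392, np.float64(0.36382055165650373))
[466.2  82.9] [504.3  77.9] [485.2  80.4] 38.396018253915074
bar angle -7.497730695455386 tool z ang -10.821247265383079
[156.7  85.6 -74.3] [ 0.3  0.3 -0.2 -0.  -1.  -2. ]
```

Call:
drive_tool --pt "10 21.4 -18.6 0" --pt "10 21.4 -18.6 0" --pt "20 21.4 -18.6 0" --pt "30 21.4 -18.6 0" --pt "30 0 0 -3" --pt "25 0 0 0" --pt "17 0 0 0" --pt "10 0 0 0" --pt "5 0 0 0" --pt "0 0 0 0"

```text
clock: 14.95
position: [485.9, 84.3, 36.3]
ee_rot: [0.047, 0.707, -0.048, 0.704]
contact_force: [0.2, -0.1, -0.4]
gripper_width: 50.2
```

Run:
```python
from h import *
s=arm.read_state();print(s["position"],yaw(s),to(486,83.5,36,s))
```

```text
[485.87953546  84.31825198  36.30044024] 82.24993804093775 [ 0.30132726 -0.79395569  0.23053977]
```

Call:
drive_tool --pt "0 0 0 0" --pt "0 0 0 0" --pt "0 0 0 0" --pt "0 0 0 0" --pt "0 0 0 0" --pt "0 0 0 0" --grip 0

```text
clock: 15.45
position: [487.9, 84.5, 38.5]
ee_rot: [0.048, 0.705, -0.048, 0.706]
contact_force: [-3.0, 0.3, 6.5]
gripper_width: 14.7
```

Call:
drive_tool --pt "-5 0 0 0" --pt "-15 0 0 0" --pt "-30 0 0 0" --pt "-35 0 0 0" --pt "-35 0 0 0" --pt "-30 0 0 0" --pt "-20 0 0 0" --pt "0 0 0 0" --pt "0 0 0 0"

```text
clock: 16.2
position: [487.1, 84.4, 207.9]
ee_rot: [0.049, 0.705, -0.048, 0.706]
contact_force: [-1.1, -0.4, -3.0]
gripper_width: 14.7
```

Run:
```python
from h import *
np.set_printoptions(precision=1,suppress=True)
s,im=shot("wrist","pics/w9.png");c=cam("wrist",s);z=s["position"][2]-12
Q=R.from_quat(s["ee_rot"]).as_matrix()
print(s["clock"],s["position"],yaw(s),s["gripper_width"],s["contact_force"])
p=proj(c,[[*(s["position"]+Q@[0,0,-45])[:2],z]])[0].astype(int);print(p,im[p[1],p[0]])
for zz in (z,z-3,z-6):
    q=disc(im,c,tuple(p),zz);print(q, Q.T@(np.r_[q[0][:2],zz]-s["position"]))
```

```text
16.2 [487.1  84.4 207.9] 82.14112734488286 14.69940905594751 [-1.1 -0.4 -3. ]
[280 173] [43 45 80]
(array([485.6,  84.6,  55.3]), 797, np.float64(26.013566919283708)) [12.   0.  -1.5]
(array([487.2,  84.5,  56.4]), 797, np.float64(26.53339422475942)) [15.   0.   0.1]
(array([488.7,  84.3,  57.5]), 797, np.float64(27.053339823113348)) [18.   0.   1.6]
```

The lid is held centred on the tool axis. I'll recheck the tin's position using the previous wrist view.

Run:
```python
from h import *
np.set_printoptions(precision=1,suppress=True)
q=np.array([.067,.704,-.067,.704]);s={"position":np.array([544.4,-14.4,193.9]),"ee_rot":q/np.linalg.norm(q)}
c=cam("wrist",s);im=cv2.imread("pics/w8.png")
im[:, 200:]=0
b,g,r=[im[...,i].astype(int) for i in range(3)]
p=proj(c,[[584.7,-136.2,120]])[0];print(p)
m=((r-g>12)&(g<60)).astype(np.uint8);m=cv2.morphologyEx(m,cv2.MORPH_OPEN,np.ones((3,3)))
l=cv2.connectedComponents(m)[1];k=l[int(p[1]),int(p[0])]
ct=max(cv2.findContours((l==k).astype(np.uint8),0,cv2.CHAIN_APPROX_NONE)[0],key=len)[:,0]
ct=ct[ct[:,0]<190]
W=np.array([onz(c,u,v,120)[:2] for u,v in ct])
f=lambda x:np.hypot(W[:,0]-x[0],W[:,1]-x[1])-37
x=least_squares(f,[584.7,-136.2],loss="soft_l1",f_scale=.7).x;print(x,len(ct),np.sum(abs(f(x))<1.2))
s5=arm.read_state();print(to(584.7,-136.2,160,s5),s5["joints"])
```

```text
[125.2 299. ]
[ 578.7 -134.3] 312 68
[  46.1 -204.7  127.8] [ 0.5  0.2 -0.3 -0.  -1.  -2.2]
```

That fit is poor, since the view is oblique and partly hidden. I'll pre-spin anticlockwise (giving room to turn clockwise later) and take a proper look at the mouth from beside it.

Call:
drive_tool --pt "-8 0 0 -5" --pt "-8 0 0 -7" --pt "-8 0 0 -7" --pt "-8 0 0 -7" --pt "0 0 0 -7" --pt "0 0 0 -7" --pt "0 0 0 -7" --pt "0 0 0 -7" --pt "0 0 0 -7" --pt "0 0 0 -7"

```text
clock: 17.08
position: [486.0, 83.9, 236.7]
ee_rot: [-0.356, 0.613, 0.357, 0.609]
contact_force: [-0.2, 0.7, -2.0]
gripper_width: 14.2
```

Call:
drive_tool --pt "0 0 0 -7" --pt "0 0 0 -5" --pt "0 -22 -12 0" --pt "0 -23 -13 0" --pt "0 -23 -13 0" --pt "0 -23 -13 0" --pt "0 -23 -13 0" --pt "0 -23 -13 0" --pt "0 -23 -12 0" --pt "0 0 0 0"

```text
clock: 17.92
position: [613.8, -52.3, 235.3]
ee_rot: [-0.415, 0.574, 0.416, 0.57]
contact_force: [0.3, 0.9, -2.3]
gripper_width: 14.5
```

Call:
drive_tool --pt "0 0 0 0" --pt "0 0 0 0" --pt "0 0 0 0"

```text
clock: 18.17
position: [611.4, -48.8, 238.2]
ee_rot: [-0.416, 0.572, 0.417, 0.571]
contact_force: [0.4, 0.1, -2.4]
gripper_width: 14.6
```

Run:
```python
from h import *
np.set_printoptions(precision=1,suppress=True)
s,im=shot("wrist","pics/w10.png");c=cam("wrist",s)
print(s["clock"],s["position"],yaw(s),s["joints"],to(584.7,-136.2,240,s),proj(c,[584.7,-136.2,120]))
for i in range(2):
    s,im=shot("wrist","pics/w10_%d.png"%i);c=cam("wrist",s)
    print(s["position"],mouth(im,c,584.7,-136.2))
```

```text
18.1667 [611.4 -48.8 238.2] 162.21676279081044 [ 0.2  0.4 -0.  -0.  -1.2 -0.5] [ -1.7  -1.2 -91.4] [[279.5  76.6]]
[611.6 -48.7 238.8] (array([634.8,  17.8, 235.7]), np.float64(26.94475131557516), 2137)
[611.8 -48.6 239.2] (array([635.5,  18.2, 236.4]), np.float64(26.442275929934368), 2153)
```

```bash
cat >> h.py <<'E'
def ringfit(im,c,x0,y0,z=120,r=37,rng=9):
    g=cv2.GaussianBlur(im[...,1],(3,3),0).astype(float)
    a=np.linspace(0,2*np.pi,180,endpoint=False)
    def samp(x,y,rr):
        p=proj(c,np.c_[x+rr*np.cos(a),y+rr*np.sin(a),0*a+z]).astype(np.float32)
        return cv2.remap(g,p[:,:1],p[:,1:],cv2.INTER_LINEAR,borderMode=cv2.BORDER_CONSTANT,borderValue=0)[:,0]
    best=[]
    for x in np.arange(x0-rng,x0+rng+.1,.5):
        for y in np.arange(y0-rng,y0+rng+.1,.5):
            d=samp(x,y,r+1.5)-samp(x,y,r-1.5)
            best.append((np.clip(d,0,40).mean(),x,y,(d>15).mean()))
    return sorted(best)[::-1][:4]
E
python3 - <<'E'
from h import *
np.set_printoptions(precision=2,suppress=True)
s=arm.read_state();im=cv2.imread("pics/w10_1.png");c=cam("wrist",s)
for t in ringfit(im,c,584.7,-136.2): print(np.array(t))
q=np.array([-.108,.7,.109,.698]);s3={"position":np.array([638.1,-113.4,203.6]),"ee_rot":q/np.linalg.norm(q)}
for t in ringfit(cv2.imread("pics/w3.png"),cam("wrist",s3),584.7,-136.2)[:1]: print("w3",np.array(t))
s2=arm.read_state();print(s2["position"])
o=im.copy();b=ringfit(im,c,584.7,-136.2)[0];a=np.linspace(0,6.283,100)
for r in(37,58):cv2.polylines(o,[proj(c,np.c_[b[1]+r*np.cos(a),b[2]+r*np.sin(a),0*a+120]).astype(int)],True,(0,255,0),1)
cv2.imwrite("pics/w10o.png",np.clip(255*(o/255.)**.7,0,255).astype(np.uint8))
E
```

```text
[  30.61  585.7  -135.7     0.78]
[  30.59  585.7  -136.2     0.77]
[  30.51  586.2  -135.7     0.77]
[  30.49  586.2  -136.2     0.78]
w3 [  30.54  583.2  -136.7     0.77]
[611.94 -48.62 239.48]
```

View pics/w10o.png

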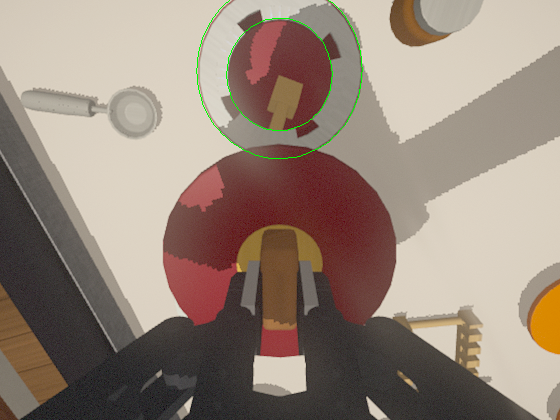

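The scoop lies in the tin and the mouth circle fits well, centred at about (585,-136). All 12 pictures are used, so from here I go by numbers. I'll carry the lid over the mouth.

Call:
drive_tool --pt "0 0 -15 0" --pt "5 0 -25 0" --pt "15 -0.5 -25 0" --pt "20 -0.5 -18 0" --pt "20 0 -8 0" --pt "12 0 0 0" --pt "0 0 0 0" --pt "0 0 0 0" --pt "0 0 0 0" --pt "0 0 0 0"

```text
clock: 19.15
position: [586.5, -136.0, 169.0]
ee_rot: [-0.418, 0.57, 0.416, 0.572]
contact_force: [-0.1, 0.1, -2.3]
gripper_width: 14.4
```

Run:
```python
from h import *
np.set_printoptions(precision=2,suppress=True)
P=[]
for i in range(6):
    s=arm.read_state();P.append(s["position"])
    arm.get_image("scene")
P=np.array(P);print(P,P.mean(0),s["joints"],yaw(s))
s["position"]=P.mean(0);print(to(585,-136.2,150,s),arm.read_state()["contact_force"])
```

```text
[[ 586.53 -136.01  169.04]
 [ 586.39 -136.    168.9 ]
 [ 586.25 -135.97  168.65]
 [ 586.06 -136.02  168.42]
 [ 585.94 -136.05  168.18]
 [ 585.82 -136.09  167.98]] [ 586.17 -136.02  168.53] [ 0.04  0.4  -0.14  0.   -1.03 -0.35] 162.2060183639409
[18.53  1.07 -0.53] [ 0.99 -0.09 -2.01]
```

Call:
drive_tool --pt "5 0.5 0 0" --pt "4 0 0 0" --pt "3 0 0 0" --pt "2 0 0 0" --pt "1 0 0 0" --pt "1 0 0 0" --pt "0 0 0 0" --pt "0 0 0 0" --pt "0 0 0 0"

```text
clock: 20.2
position: [585.0, -136.0, 152.4]
ee_rot: [-0.417, 0.571, 0.416, 0.571]
contact_force: [-3.2, 2.3, 4.7]
gripper_width: 14.4
```

Call:
drive_tool --pt "0 0.5 0 0" --pt "0 0.5 0 0" --pt "0 0 0 0" --pt "0 0 0 0"

```text
clock: 20.53
position: [584.8, -135.9, 152.3]
ee_rot: [-0.417, 0.571, 0.416, 0.572]
contact_force: [-2.2, 2.1, 5.4]
gripper_width: 14.3
```

Call:
drive_tool --pt "0.5 0 0 3" --pt "0 0 0 3" --pt "0 0 0 3" --pt "0 0 0 3" --pt "0 0 0 0"

```text
clock: 20.95
position: [584.9, -135.5, 150.6]
ee_rot: [-0.354, 0.611, 0.354, 0.613]
contact_force: [0.8, 3.6, 2.3]
gripper_width: 14.6
```

Call:
drive_tool --pt "0.5 0 0 3" --pt "0 0 0 3" --pt "0 0 0 3" --pt "0 0 0 3" --pt "0 0 0 0"

```text
clock: 21.37
position: [585.4, -135.7, 150.6]
ee_rot: [-0.289, 0.644, 0.288, 0.646]
contact_force: [2.7, 1.7, 1.1]
gripper_width: 14.7
```

Run:
```python
from h import *
s=arm.read_state();print(yaw(s),s["wrist_torque"],s["joints"])
```

```text
138.2181922534647 [ 0.74873111 -0.46265066 -0.01258669] [ 4.13620946e-02  4.09931469e-01 -1.68014544e-01  6.32357389e-05
 -9.89908900e-01 -7.70624672e-01]
```

The neck is in the hole and the lugs ride on the rim at z = 150.6. I'll keep turning clockwise with light pressure.

Call:
drive_tool --pt "1 0 0 3" --pt "0 0 0 3" --pt "0 0 0 3" --pt "0 0 0 3" --pt "0 0 0 0"

```text
clock: 21.78
position: [585.8, -136.0, 150.5]
ee_rot: [-0.221, 0.671, 0.22, 0.673]
contact_force: [3.0, 2.2, 5.2]
gripper_width: 14.8
```

Call:
drive_tool --pt "0 0 0 3" --pt "0 0 0 3" --pt "0 0 0 3" --pt "0 0 0 0"

```text
clock: 22.12
position: [585.7, -136.1, 150.5]
ee_rot: [-0.168, 0.686, 0.166, 0.688]
contact_force: [2.2, 1.3, 6.3]
gripper_width: 14.4
```

Call:
drive_tool --pt "0 0 0 3" --pt "0 0 0 3" --pt "0 0 0 3" --pt "0 0 0 0"

```text
clock: 22.45
position: [585.6, -136.2, 150.5]
ee_rot: [-0.113, 0.697, 0.112, 0.699]
contact_force: [3.2, 0.7, 4.9]
gripper_width: 14.5
```

Call:
drive_tool --pt "0 0 0 3" --pt "0 0 0 3" --pt "0 0 0 3" --pt "0 0 0 0"

```text
clock: 22.78
position: [585.5, -136.3, 150.5]
ee_rot: [-0.058, 0.704, 0.057, 0.706]
contact_force: [1.8, 1.0, 5.5]
gripper_width: 14.4
```

Call:
drive_tool --pt "0 0 0 3" --pt "0 0 0 3" --pt "0 0 0 3" --pt "0 0 0 0"

```text
clock: 23.12
position: [585.3, -136.4, 150.5]
ee_rot: [-0.002, 0.706, 0.002, 0.708]
contact_force: [2.5, -0.3, 5.7]
gripper_width: 14.4
```

Call:
drive_tool --pt "0 0 0 3" --pt "0 0 0 3" --pt "0 0 0 3" --pt "0 0 0 0"

```text
clock: 23.45
position: [585.1, -136.4, 150.3]
ee_rot: [0.053, 0.704, -0.054, 0.706]
contact_force: [2.2, 0.3, 5.9]
gripper_width: 14.6
```

Run:
```python
from h import *
s=arm.read_state();c=cam("wrist",s);print(yaw(s),s["wrist_torque"],s["joints"],s["contact_force"],s["position"])
```

```text
81.31727022368979 [ 0.03200994 -0.4538131  -0.07965465] [ 4.07037847e-02  4.09976957e-01 -1.69140005e-01  1.31945932e-03
 -9.89176409e-01 -1.76376503e+00] [2.18963103 0.28815515 5.85635205] [ 585.08344507 -136.43254673  150.31947213]
```

Call:
drive_tool --pt "0.5 0 0 2" --pt "0 0 0 2" --pt "0 0 0 2" --pt "0 0 0 0"

```text
clock: 23.78
position: [583.9, -135.8, 147.8]
ee_rot: [0.091, 0.702, -0.09, 0.701]
contact_force: [2.1, 0.7, -2.2]
gripper_width: 14.5
```

Call:
drive_tool --pt "0 0 0 2" --pt "0 0 0 2" --pt "0 0 0 2" --pt "0 0 0 0"

```text
clock: 24.12
position: [583.6, -136.1, 147.7]
ee_rot: [0.127, 0.696, -0.127, 0.695]
contact_force: [2.6, -0.8, -3.0]
gripper_width: 14.8
```

Call:
drive_tool --pt "0 0 0 2" --pt "0 0 0 2" --pt "0 0 0 2" --pt "0 0 0 0"

```text
clock: 24.45
position: [582.9, -136.0, 147.7]
ee_rot: [0.163, 0.689, -0.163, 0.687]
contact_force: [1.3, -0.2, -2.8]
gripper_width: 14.5
```

It dropped: z is 147.8 and the support force has gone. The later degrees probably dragged the tin round with the lugs against the notch sides. I'll ease back slightly and lower.

Call:
drive_tool --pt "0 0 0 -2" --pt "2 0 0 0" --pt "2 0 0 0" --pt "1 0 0 0" --pt "0 0 0 0"

```text
clock: 24.87
position: [583.4, -135.8, 143.0]
ee_rot: [0.152, 0.691, -0.152, 0.69]
contact_force: [-0.6, -0.3, -2.2]
gripper_width: 14.8
```

Going in freely. Lower the rest.

Call:
drive_tool --pt "2 0 0 0" --pt "1.5 0 0 0" --pt "1 0 0 0" --pt "1 0 0 0" --pt "0 0 0 0" --pt "0 0 0 0"

```text
clock: 25.37
position: [584.1, -135.8, 138.6]
ee_rot: [0.152, 0.691, -0.152, 0.691]
contact_force: [-0.5, 0.6, -0.8]
gripper_width: 14.7
```

The lid is flush: z = 138.6, as expected. Now I turn clockwise toward the stop.

Call:
drive_tool --pt "0 0 0 3" --pt "0 0 0 3" --pt "0 0 0 3" --pt "0 0 0 3" --pt "0 0 0 3" --pt "0 0 0 3" --pt "0 0 0 0"

```text
clock: 25.95
position: [584.3, -135.9, 138.6]
ee_rot: [0.258, 0.658, -0.258, 0.658]
contact_force: [0.6, -1.0, -1.7]
gripper_width: 14.6
```

Run:
```python
from h import *
s=arm.read_state();c=cam("wrist",s);print(yaw(s),s["wrist_torque"],s["joints"],s["joint_efforts"][5])
```

```text
47.13413932554594 [-0.12989897 -0.01865863 -0.03470527] [ 4.11275270e-02  4.21334964e-01 -1.83467378e-01  1.70871511e-04
 -9.65500370e-01 -2.36017151e+00] -0.2703715581446886
```

Call:
drive_tool --pt "0 0 0 3" --pt "0 0 0 3" --pt "0 0 0 3" --pt "0 0 0 3" --pt "0 0 0 0"

```text
clock: 26.37
position: [583.8, -136.0, 138.6]
ee_rot: [0.325, 0.628, -0.326, 0.628]
contact_force: [-2.4, -1.2, -0.4]
gripper_width: 14.6
```

Run:
```python
from h import *
s=arm.read_state();c=cam("wrist",s);print(yaw(s),s["wrist_torque"],s["joints"],s["joint_efforts"][5])
```

```text
35.208896799230985 [-0.15952069  0.34847362  0.03975853] [ 4.11223002e-02  4.21106790e-01 -1.83801384e-01  2.38740430e-04
 -9.66425630e-01 -2.56833953e+00] -0.2776175457984209
```

Call:
drive_tool --pt "0 0 0 3" --pt "0 0 0 3" --pt "0 0 0 3" --pt "0 0 0 3" --pt "0 0 0 0"

```text
clock: 26.78
position: [584.0, -136.0, 138.6]
ee_rot: [0.389, 0.591, -0.389, 0.591]
contact_force: [-1.4, -0.9, -0.5]
gripper_width: 14.6
```

Run:
```python
from h import *
s=arm.read_state();print(yaw(s),s["wrist_torque"],s["joints"][5],s["joint_efforts"][5])
```

```text
23.263010402406223 [-0.06426151  0.3355748   0.0676753 ] -2.776856774794295 -0.30004908330738544
```

Call:
drive_tool --pt "0 0 0 3" --pt "0 0 0 3" --pt "0 0 0 3" --pt "0 0 0 0"

```text
clock: 27.12
position: [584.4, -135.9, 138.6]
ee_rot: [0.434, 0.558, -0.434, 0.559]
contact_force: [0.2, -0.4, -0.6]
gripper_width: 14.5
```

Run:
```python
from h import *
s=arm.read_state();print(yaw(s),s["wrist_torque"],s["joints"][5],s["joint_efforts"][5])
```

```text
14.295986380441494 [-0.06913085  0.1261648   0.03409346] -2.9334069399455336 -0.3041696548461914
```

There was no clear torque signature over 51°. To test whether it's at the stop, I'll turn back 15° (which should be free), then forward again, reading torque while moving.

Call:
drive_tool --pt "0 0 0 -3" --pt "0 0 0 -3" --pt "0 0 0 -3" --pt "0 0 0 -3" --pt "0 0 0 -3"

```text
clock: 27.53
position: [584.6, -135.9, 138.6]
ee_rot: [0.356, 0.611, -0.356, 0.611]
contact_force: [0.1, 1.2, -0.5]
gripper_width: 14.4
```

```bash
cat > t.py <<'E'
from h import *
s=arm.read_state();print(yaw(s),s["wrist_torque"],s["contact_force"],s["joint_efforts"][5],s["joints"][5])
E
python3 t.py
```

```text
29.520560000517506 [ 0.01814788  0.01146295 -0.04624458] [ 0.12698798  1.20952001 -0.54745414] -0.3792343754321337 -2.6675333325216686
```

Call:
drive_tool --pt "0 0 0 3" --pt "0 0 0 3" --pt "0 0 0 3"

```text
clock: 27.78
position: [584.6, -135.9, 138.6]
ee_rot: [0.405, 0.58, -0.404, 0.58]
contact_force: [0.0, -0.1, 0.1]
gripper_width: 14.2
```

```bash
python3 t.py
```

```text
20.239219474567882 [0.00646064 0.01627757 0.0246778 ] [ 0.0494601  -0.05086433  0.11385887] 0.3818081505596638 -2.8295681587347925
```

Call:
drive_tool --pt "0 0 0 3" --pt "0 0 0 3" --pt "0 0 0 3"

```text
clock: 28.03
position: [584.4, -135.9, 138.6]
ee_rot: [0.449, 0.547, -0.448, 0.547]
contact_force: [-0.2, -0.2, -0.8]
gripper_width: 15.0
```

```bash
python3 t.py
```

```text
11.280889246620339 [-0.08454994  0.09019549  0.20660037] [-0.2091516  -0.22191845 -0.80677828] 0.19408893305808306 -2.986066922514262
```

Call:
drive_tool --pt "0 0 0 1.5" --pt "0 0 0 1.5"

```text
clock: 28.2
position: [584.5, -135.9, 138.6]
ee_rot: [0.462, 0.535, -0.462, 0.535]
contact_force: [0.2, -0.0, -1.4]
gripper_width: 14.3
```

```bash
python3 t.py
```

```text
8.359559126905001 [-0.01458247  0.07010968  0.23481392] [ 0.21400946 -0.04703554 -1.36750397] -0.01743274333421141 -3.0371635680289266
```

Turning torque is 0.21–0.23 N m past the previous angle, against about 0.03 when free. So the lid is at its stop and just drags the tin. Release and retreat.

Call:
drive_tool --pt "0 0 0 0" --pt "0 0 0 0" --pt "0 0 0 0" --pt "0 0 0 0" --pt "0 0 0 0" --pt "0 0 0 0" --grip 45

```text
clock: 28.7
position: [584.2, -135.9, 138.5]
ee_rot: [0.463, 0.534, -0.463, 0.535]
contact_force: [0.3, -0.1, 0.0]
gripper_width: 44.9
```

Call:
drive_tool --pt "-10 0 0 0" --pt "-20 0 0 0" --pt "-25 0 0 0" --pt "-25 0 0 0" --pt "-20 0 10 0" --pt "0 0 20 -3" --pt "0 0 20 0" --pt "0 0 20 0" --pt "0 0 0 0" --pt "0 0 0 0"

```text
clock: 29.53
position: [596.1, -205.6, 238.8]
ee_rot: [0.449, 0.546, -0.449, 0.546]
contact_force: [-0.0, 0.7, -0.3]
gripper_width: 45.1
```

Run:
```python
from h import *
np.set_printoptions(precision=1,suppress=True)
s,im=shot("wrist","pics/w20.png");c=cam("wrist",s);print(s["clock"],s["position"],s["contact_force"])
Q=R.from_quat(s["ee_rot"]).as_matrix()
p=proj(c,[[584.5+40*Q[0,1],-136+40*Q[1,1],128]])[0].astype(int);print(p,im[p[1],p[0]])
for z in (128,124): print(z,disc(im,c,tuple(p),z))
# bystanders: difference of scene before/after
b=arm.get_image("scene")[...,::-1];a=cv2.imread("pics/scene.png")
d=(cv2.absdiff(cv2.GaussianBlur(a,(5,5),0),cv2.GaussianBlur(b,(5,5),0)).max(2)>30).astype(np.uint8)
n,l,st,_=cv2.connectedComponentsWithStats(d);print([x.tolist() for x in st[1:] if x[4]>25])
```

```text
29.5333 [ 596.1 -205.6  238.8] [-0.   0.7 -0.3]
[337 105] [ 37  41 111]
128 (array([ 587.8, -132.9,   54.6]), 601, np.float64(5.363092610548243))
124 (array([ 587.9, -133.1,   55.4]), 601, np.float64(5.435052937890752))
[[0, 0, 31, 48, 1036], [34, 0, 42, 39, 520], [148, 0, 6, 12, 32], [178, 0, 10, 20, 117], [216, 0, 31, 13, 273], [237, 9, 84, 67, 2501], [212, 13, 20, 7, 62], [160, 21, 33, 11, 172], [220, 24, 8, 9, 40], [166, 32, 32, 18, 409], [230, 35, 7, 10, 26], [244, 49, 27, 36, 185], [205, 53, 9, 12, 73], [0, 55, 25, 60, 544], [158, 54, 24, 20, 317], [212, 54, 46, 42, 1114], [225, 76, 97, 34, 979], [273, 79, 14, 8, 82], [160, 106, 8, 17, 74], [231, 109, 6, 5, 26], [204, 115, 12, 4, 31], [159, 114, 112, 203, 7741], [223, 117, 18, 24, 312], [163, 125, 37, 16, 272], [161, 144, 15, 10, 69], [225, 154, 10, 15, 119], [0, 161, 4, 8, 27], [320, 170, 29, 43, 775], [164, 172, 20, 10, 84], [0, 178, 4, 11, 36], [0, 178, 164, 127, 5911], [240, 247, 19, 12, 152], [142, 265, 29, 24, 317]]
```

```bash
python3 -c "
from bench import arm
print(arm.job_done())"
```

```text
the job is handed in; nothing more can be done
None
```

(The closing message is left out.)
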